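# Feed a bar blank home in the covered guide with a push stick

### The arm

A 7-joint arm with a two-finger parallel gripper is mounted at the origin on the work surface. World frame = base frame: x ahead of the robot, y to its left, z up, the work surface at z = 0. Lengths are in m, angles in degrees, forces in N, time in s.
With the tool pointing down it reaches from about 0.425 to 0.875 m from the base axis. Payload 8.4 kg.
Tool frame: the origin (TCP) lies midway between the tips of the shut fingers; the grasp point (between the pads) lies 19 mm behind it; y points along the fingers, z is the direction in which the jaws open and shut, and the axes are right-handed (so a half turn about y gives the same grasp; the last joint's range is limited). The gripper opens to 85 mm and grips with 20 to 120 N. Pads are 22 mm wide; open, the fingers measure 114 mm over their backs; the gripper's body (76 mm by 85 mm) begins 54 mm behind the grasp point. The pads swing forward as they close: fully open they stand 13 mm farther back than shut.
Start: joints at [-81.658, 19.091, 2.286, 83.961, -0.768, 76.965, -3.352], TCP at [0.158, 0.631, 0.231] pointing down, gripper open.
Joint ranges: [-147.57, 147.57], [-21.85, 119.76], [-74.77, 79.35], [14.55, 137.4], [-85.83, 265.84], [4.83, 119.75], [-152.11, 152.11]. Speed limits (degrees/s): [127.2, 127.2, 159.86, 159.86, 180, 180, 180].

### API

Orientations are given as a 3x3 rotation matrix whose columns are the frame's x, y, z axes.
In Python, from bench import * gives the robot as it stands. The module is installed in compiled form; this text tells all that it offers.
- The arm moves only by the tool carry_out, never from a script. Its argument "commands" is one flat list of numbers, 5 for each row, row after row: the shift along the tool's x, y, z in cm, then the turn about the tool's y in degrees, then the finger opening in cm, from 0 to 8.54. A call has 1 to 8 rows; each row shifts and turns the commanded pose from where the row before left it, along the tool's axes as they then stand; what a row does not reach is not made up. A row lasts 1/10 s, in which the tool goes at most 50 mm and 8.59 degrees, less where a joint would pass 70% of its speed; a pose out of reach is approached as far as the arm can. A call with a gripper value outside its range is refused whole. The fingers move at their own pace and stop on an object; "squeeze" is the grip in N (left out, the last holds). Time passes only in rows, so rows that do not move let the fingers close. It gives the time, the measured TCP pose, the force and the opening at its end, in the units of the state.
- get_state(): the state, without advancing time (a new reading comes with each control period).
- get_image(name): name is "side" or "top"; returns a dict with "image" (480x640x3 uint8, red, green, blue), "intrinsics" (3x3 intrinsics, pixels), "pose" (4x4, takes a point from camera to world coordinates). Camera axes: x right, y up, looking along -z (the intrinsics and any distortion apply to the point x, -y, -z); pixel columns grow to the right and rows downward; lengths in m; the calibration is good to about 2 mm. A picture is of the moment at which its call begins. There is no depth.
- sign_off(): hands the job in, once; it reports no verdict.
The state is a dict: "time_s": time; "qpos": joint angles; "qvel": joint speeds; "tau": joint torques, N m; "position": TCP position; "ee_rot": TCP orientation; "contact_force": force on the tool from outside, world axes, zero at the start; "torque": the same for the moment, N m; "finger_gap": finger opening in m.
Only numpy, scipy, OpenCV 4.12 (cv2) and the standard library are available. Lean on these libraries where they do the work, as an engineer would, in place of code of your own. Each camera call takes 0.05 s, during which the arm holds its last target.

### The job

Pick up the wooden push stick and use its nose to feed the short steel bar blank, lying on the infeed plate, into the covered guide channel past the drag of the sprung shoe, until you feel it come fully home against the stop hidden inside, and seat it there with a steady push of about 16 N for half a second. Touch the blank with the stick only and never force it: no push over 20 N. Then draw the stick out and lay it back flat on the bench, clear of the guide, leaving the blank home and the other things on the bench where they are.

Things in the scene. Friction and masses are not known exactly. Their poses are not given: they have to be found in the camera images.
- jig: Feed guide, bolted down, plain steel. Origin: bench level, on the channel's centre line, at the channel's mouth; x points along the feed direction into the channel, z up. Base plate 8 mm thick, 84 wide, x = -125 to +180 mm; its top (z = 8) is the floor of infeed and channel. Cover plate 62 wide, x = 0 to 170, top at z = 30 (bolt heads to 34).
- mouth (a point): Centre of the channel's mouth, 17 mm above the bench. From here (jig x = 0) to x = 170 the channel is straight, 26 mm wide, 18 high (floor z = 8, roof z = 26). In front of it two flared guides with tops at z = 20 narrow from about 42 mm apart at x = -40 to 26 mm at the mouth.
- shoe_mid (a point): Middle of the sprung shoe in the channel's +y wall, hidden under the cover (jig x = 74, y = 13). It pokes about 5 mm into the channel and gives way sideways; the blank's front meets its sloped lead-in near x = 40 to 60. From there on the blank needs a push of roughly 4 to 12 N just to slide, differing from start to start.
- far_end (a point): Centre of the channel's far end (jig x = 170, z = 17). Inside, the stop is set with its face anywhere from jig x = 90 to 125 mm, out of sight. The face is backed with stiff rubber (about 6 N per mm, 4 mm of give), so home is felt as a rise of the push over the drag.
- blank_center (a point): Centre of the bar blank: plain steel, 60 mm long (its x axis), 24 wide, 14 high, about 160 g, lying flat on the infeed plate, a little askew, its front at the opening of the flared guides. Home, its front face is against the stop.
- stick_grip (a point): Point in the handle of the pale wooden push stick, 40 mm above its underside; x points to the nose, z up. A blade 14 wide, 10 high runs from x = -30 to the blunt nose at x = +150 mm; on it stands the handle block, x = -30 to +30, 22 wide (y), its top 65 mm above the underside. 75 g. It starts flat on the bench.
- feeler (a joint): Light sprung feeler in the stop's face, in m: 0 when free, standing 6 mm out of the face; 0.006 when the blank presses it flush, that is, when the blank is fully home. Its push is below 1 N. A thin tail rod with a small round end stands out of the far end of the guide and moves with it.
- cup: White paper cup, 76 mm across, 85 high, upright on the bench; origin under its centre. Leave alone.
- jar: Glass jar, 70 mm across, 80 high; origin under its centre. Leave alone.
- hammer: Hammer lying on the bench, about 300 mm long along its x. Leave alone.
- tongs: Smith's tongs lying on the bench, 280 mm long along x (from -165 to 115), 55 wide, 16 high. Leave alone.
- offcut: Steel offcut, 45 x 30 x 16 mm high, lying on the bench; origin under its centre. Not the blank. Leave alone.
- woodblock: Dark wood block, 90 x 60 x 40 mm high; origin under its centre. Leave alone.
- drift: Tapered round steel punch, 120 mm long along x, 18 thick, lying down; origin at bench level under its middle. Leave alone.
- stick: The push stick itself; origin on its underside below the handle's centre (40 mm under the handle point), same axes.
- blank: The blank itself; origin at the centre of its underside, 7 mm below its centre, same axes.
There are look-alikes about, which are no part of the job. Leave any blue or red look-alike of the stick alone. Leave any yellow look-alike of the blank alone.

How it is judged (in metres and radians):
On the way, in this order (a step that is already met when the one before it is completed fails the run):
1. the stick has pushed the blank wholly under the cover (x of blank_center in the frame of jig above 0.031 m and contact force between stick and blank above 0.5 N).
2. the blank is home (feeler pressed at least 4.5 mm, gap to the stop under 1.5 mm) and the stick presses it there with at least 13 N (value of joint feeler above 0.0045 m and contact force between stick and blank above 13 N), for 0.2 s.
At the end, for the whole second after the job is handed in: The blank lies in the channel, home against the stop (feeler pressed at least 4.5 of its 6 mm), at rest; the stick lies flat on the bench (handle point within 5 mm of its resting height of 40 mm, tilt under 0.1 rad), at rest, released and touching neither guide nor blank (value of joint feeler above 0.0045 m and x of blank_center in the frame of jig above 0.045 m and y of blank_center in the frame of jig between -0.004 and 0.004 m and linear speed of blank below 0.01 m/s and height (world z) of stick_grip between 0.035 and 0.045 m and angle between stick_grip's own z axis and vertical below 0.1 rad and linear speed of stick below 0.02 m/s and contact force between stick and jig below 0.1 N and contact force between stick and blank below 0.1 N).
It fails at once if the stick pushes the blank with more than 22 N (contact force between stick and blank above 22 N).
It fails at once if the stick is forced against the guide with more than 25 N (contact force between stick and jig above 25 N).
It fails at once if the robot itself touches the blank (contact force between any of the fingers, the arm and blank above 0.3 N).
It fails at once if another thing on the bench is moved more than 20 mm (distance of any of cup, jar, hammer, tongs, offcut, woodblock, drift from where it was at the start of the episode above 0.02 m).
It also fails if it takes over 72 s, if anything falls off the work surface, if the arm or the gripper's body presses on something with over 40 N, if the wrist force passes 120 N, or if a joint passes its speed limit or range.

## Working session

There is one attempt and no reset: what is moved stays moved. The work goes in short steps, Python scripts to look and compute and a tool call to move; the robot and the scene stay as the last step left them, time stands still between calls to the robot, and variables do not carry over. Pictures are saved under pics/ and viewed, and the job is handed in when it is done.

Besides the shell and the picture viewer there is one more tool, called after ">>>" as a command line: name --argument value ..., lists and objects as JSON in quotes. carry_out: Moves the arm, as the interface text tells. Its arguments: {"type":"object","properties":{"commands":{"type":"array"},"squeeze":{"type":"number"}},"required":["commands"]}

```bash
mkdir -p pics; cat > h.py <<'E'
from bench import *
import numpy as np, cv2
def snap(n,f):
    d=get_image(n); cv2.imwrite('pics/'+f,cv2.cvtColor(d['image'],cv2.COLOR_RGB2BGR)); np.savez('pics/'+f[:-4]+'.npz',**{k:d[k] for k in('image','intrinsics','pose')}); return d
def ray(d,u,v):
    K=d['intrinsics'];P=d['pose']
    c=np.array([(u-K[0,2])/K[0,0],-(v-K[1,2])/K[1,1],-1]); return P[:3,3],P[:3,:3]@c
def onz(d,u,v,z):
    o,r=ray(d,u,v); return o+r*(z-o[2])/r[2]
def proj(d,p):
    K=d['intrinsics'];P=d['pose']; c=P[:3,:3].T@(np.array(p)-P[:3,3]); return K[0,0]*c[0]/-c[2]+K[0,2], K[1,1]*c[1]/c[2]+K[1,2]
E
python3 - <<'E'
from h import *
for n in('side','top'):
    d=snap(n,n+'0.png'); print({k:d[k] for k in d if k!='image'})
print(get_state())
E
```

```text
{'intrinsics': array([[596.88644754,   0.        , 326.30182034],
       [  0.        , 596.88644754, 237.85368511],
       [  0.        ,   0.        ,   1.        ]]), 'pose': array([[ 0.97848043,  0.09443898, -0.18345933,  0.28058185],
       [-0.20605889,  0.49359369, -0.844929  , -1.17589427],
       [ 0.01076013,  0.86454991,  0.50243175,  0.74888904],
       [ 0.        ,  0.        ,  0.        ,  1.        ]])}
{'intrinsics': array([[512.96437735,   0.        , 323.3632903 ],
       [  0.        , 512.96437735, 242.67187255],
       [  0.        ,   0.        ,   1.        ]]), 'pose': array([[ 0.0254886 ,  0.99552858, -0.09095702,  0.40221494],
       [-0.99955899,  0.02676669,  0.0128593 , -0.02152016],
       [ 0.01523642,  0.09058914,  0.99577179,  1.37836243],
       [ 0.        ,  0.        ,  0.        ,  1.        ]])}
{'time_s': 0.1, 'qpos': array([-81.65768657,  19.12862832,   2.28515062,  84.00576926,
        -0.76659726,  76.96471796,  -3.35012231]), 'qvel': array([-0.03704824, -0.22364594, -0.02043177, -0.29609765,  0.04753899,
       -0.02553486, -0.05466137]), 'tau': array([ 3.74548355e-03, -6.60025477e+01,  1.37033600e+00, -4.06476223e+01,
        1.71626854e-02,  8.91047734e-03, -1.45987457e-05]), 'position': array([0.15747473, 0.63021789, 0.23050189]), 'ee_rot': array([[ 9.70187778e-01, -2.35897395e-04,  2.42354327e-01],
       [-2.42354412e-01, -1.44508397e-03,  9.70186709e-01],
       [ 1.21357836e-04, -9.99998928e-01, -1.45917358e-03]]), 'contact_force': array([ 0.63054411, -0.46944149,  0.33188082]), 'torque': array([0.01706516, 0.02621261, 0.00500449]), 'finger_gap': 0.08518967127298553}
```

View pics/side0.png

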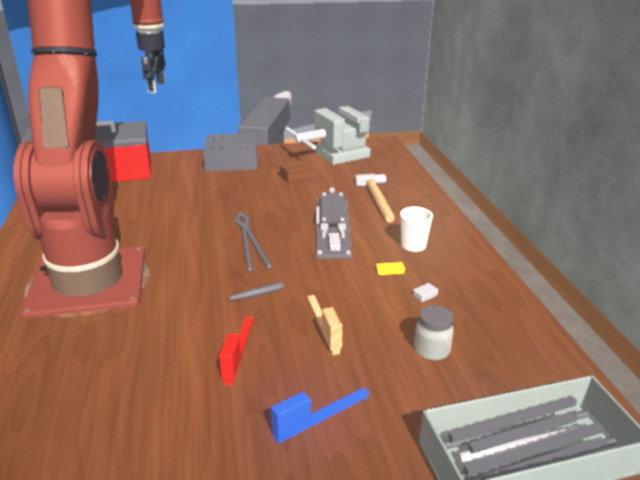

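View pics/top0.png

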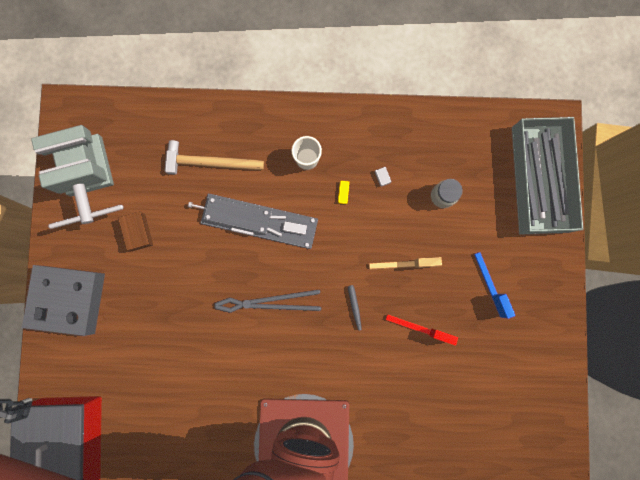

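The top view shows the jig at about (258,220), mouth side to the right, with the blank at (294,228). The stick has its nose at (370,266) and its handle at (430,262). I'll zoom in and measure.

```bash
python3 - <<'E'
from h import *
d=np.load('pics/top0.npz');im=cv2.cvtColor(d['image'],cv2.COLOR_RGB2BGR)
c=im[180:280,180:340];cv2.imwrite('pics/zt1.png',cv2.resize(c,None,fx=5,fy=5,interpolation=cv2.INTER_CUBIC))
c=im[240:290,350:460];cv2.imwrite('pics/zt2.png',cv2.resize(c,None,fx=7,fy=7,interpolation=cv2.INTER_CUBIC))
d=np.load('pics/side0.npz');im=cv2.cvtColor(d['image'],cv2.COLOR_RGB2BGR)
c=im[180:360,290:380];cv2.imwrite('pics/zs1.png',cv2.resize(c,None,fx=3.3,fy=3.3,interpolation=cv2.INTER_CUBIC))
E
```

```text
(no output)
```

View pics/zt1.png

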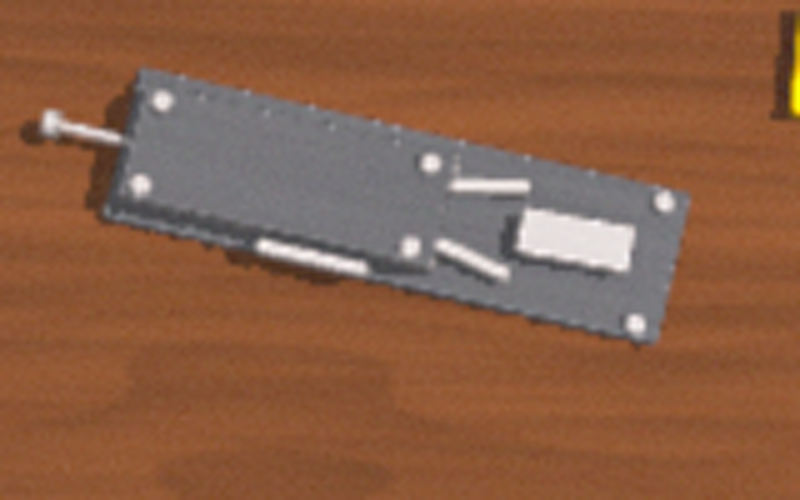

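View pics/zt2.png

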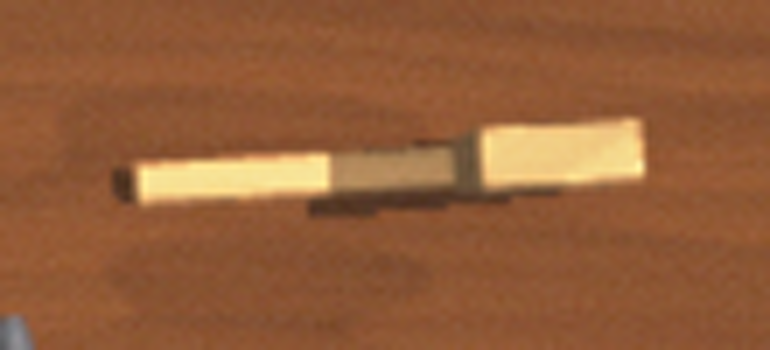

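View pics/zs1.png

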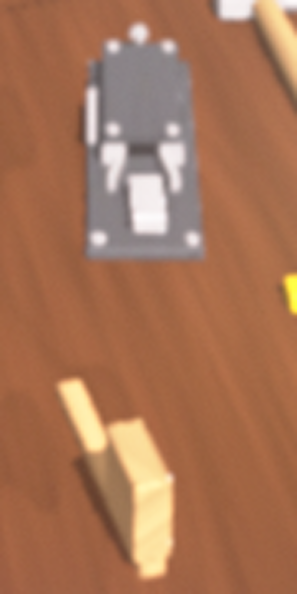

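```bash
cat >> h.py <<'E'
def Z(pts,s,ox,oy): return [((x+.5)/s-.5+ox,(y+.5)/s-.5+oy) for x,y in pts]
E
python3 - <<'E'
from h import *
np.set_printoptions(precision=4,suppress=True)
d=np.load('pics/top0.npz')
def g(pts,s,ox,oy,z): return np.array([onz(d,u,v,z)for u,v in Z(pts,s,ox,oy)])
base=g([(655,343),(688,192),(140,70),(103,213)],5,180,180,.008)
print('base',base,np.linalg.norm(base-np.roll(base,-1,0),axis=1))
bb=g([(665,202),(636,323)],5,180,180,.011); print('bb',bb.mean(0))
cb=g([(431,162),(411,246),(162,100),(141,184)],5,180,180,.034); print('cb',cb, cb[:2].mean(0),cb[2:].mean(0))
f=(base[0]+base[1])/2; 
for q in (cb[:2].mean(0)-cb[2:].mean(0), bb.mean(0)-cb[2:].mean(0), base[0]-base[3],base[1]-base[2],f-(base[2]+base[3])/2): print('axis deg',np.degrees(np.arctan2(-q[1],-q[0])))
bl=g([(523,208),(635,226),(628,271),(515,252)],5,180,180,.022); print('blank',bl.mean(0),np.linalg.norm(bl-np.roll(bl,-1,0),axis=1)); q=bl[0]+bl[3]-bl[1]-bl[2];print(np.degrees(np.arctan2(q[1],q[0])))
tail=g([(50,124)],5,180,180,.017);print('tail',tail)
h=g([(481,128),(642,119),(644,180),(482,188)],7,350,240,.065); print('handle',h,h.mean(0),np.linalg.norm(h-np.roll(h,-1,0),axis=1))
n=g([(138,163),(138,203)],7,350,240,.010).mean(0); q=n-h.mean(0); print('nose',n,np.linalg.norm(q[:2]),np.degrees(np.arctan2(q[1],q[0])))
# checks side
s=np.load('pics/side0.npz')
for p in (bl.mean(0),h.mean(0),n,f): print(proj(s,p))
E
```

```text
base [[ 0.5116 -0.0054  0.008 ]
 [ 0.5937 -0.0209  0.008 ]
 [ 0.6518  0.2763  0.008 ]
 [ 0.5736  0.2925  0.008 ]] [0.0835 0.3029 0.0799 0.3043]
bb [ 0.5547 -0.0018  0.011 ]
cb [[0.6023 0.1152 0.034 ]
 [0.5573 0.1241 0.034 ]
 [0.6314 0.2583 0.034 ]
 [0.5863 0.2673 0.034 ]] [0.5798 0.1197 0.034 ] [0.6089 0.2628 0.034 ]
axis deg 78.52489000932532
axis deg 78.42715032302388
axis deg 78.23811522042382
axis deg 78.92428790007709
axis deg 78.58037869231903
blank [0.5647 0.0384 0.022 ] [0.0604 0.0244 0.0609 0.0239]
82.16356903082186
tail [[0.6196 0.3209 0.017 ]]
handle [[ 0.4895 -0.2835  0.065 ]
 [ 0.4944 -0.3428  0.065 ]
 [ 0.472  -0.3437  0.065 ]
 [ 0.4675 -0.2841  0.065 ]] [ 0.4809 -0.3135  0.065 ] [0.0595 0.0224 0.0598 0.022 ]
nose [ 0.4687 -0.1634  0.01  ] 0.15059974853324512 94.63175955223439
(np.float64(334.5678814243508), np.float64(238.78311430266575))
(np.float64(332.1822058068554), np.float64(316.8031321110087))
(np.float64(310.9223385608135), np.float64(295.25589706987364))
(np.float64(334.2200319024276), np.float64(255.24554341558587))
```

>>> carry_out --commands '[4.2, 0, -1.6, 0, 8.5, 4.2, 0, -1.6, 0, 8.5, 4.2, 0, -1.6, 0, 8.5, 4.2, 0, -1.6, 0, 8.5, 4.2, 0, -1.6, 0, 8.5, 4.2, 0, -1.6, 0, 8.5, 4.2, 0, -1.6, 0, 8.5, 4.2, 0, -1.6, 0, 8.5]' --squeeze 80

```text
time_s: 0.9
position: [0.4536, 0.4236, 0.231]
ee_rot: [[0.97, -0.0, 0.242], [-0.242, -0.0, 0.97], [-0.0, -1.0, -0.0]]
contact_force: [0.6, 0.2, 0.2]
finger_gap: 0.085
```

>>> carry_out --commands '[2.6, 0, -4.2, 0, 8.5, 2.6, 0, -4.2, 0, 8.5, 2.6, 0, -4.2, 0, 8.5, 2.6, 0, -4.2, 0, 8.5, 2.6, 0, -4.2, 0, 8.5, 2.6, 0, -4.2, 0, 8.5, 2.6, 0, -4.2, 0, 8.5, 2.6, 0, -4.2, 0, 8.5]'

```text
time_s: 1.7
position: [0.5729, 0.0466, 0.2312]
ee_rot: [[0.97, -0.0, 0.242], [-0.242, 0.0, 0.97], [-0.0, -1.0, 0.0]]
contact_force: [1.4, 0.8, -0.2]
finger_gap: 0.0848
```

>>> carry_out --commands '[0, 0, 0, 8.5, 8.5, 0, 0, 0, 8.5, 8.5, 0, 0, 0, 8.5, 8.5, 0, 0, 0, 8.5, 8.5, 0, 0, 0, 8.5, 8.5, 0, 0, 0, 8.5, 8.5, 0, 0, 0, 8.5, 8.5, 0, 0, 0, 8.5, 8.5]'

```text
time_s: 2.5
position: [0.5726, 0.0486, 0.231]
ee_rot: [[0.133, -0.001, 0.991], [-0.991, -0.0, 0.133], [0.0, -1.0, -0.001]]
contact_force: [0.3, -0.1, -0.1]
finger_gap: 0.0854
```

```bash
cat >> h.py <<'E'
def togo(p,head):
    """tool-axis shifts (cm) to world TCP p at current axes, turn about tool y to bring tool x to heading"""
    s=get_state();R=s['ee_rot'];h=np.degrees(np.arctan2(R[1,0],R[0,0]))
    print('t',s['time_s'],'pos',s['position'].round(4),'head',round(h,2),'tilt',np.round(R[2],4),'F',s['contact_force'].round(2),'gap',round(s['finger_gap'],4),'q',s['qpos'].round(0))
    print('shift cm',((R.T@(np.array(p)-s['position']))*100).round(2),'turn',round(-(head-h),2))
E
python3 -c "
from h import *
togo([.481,-.3135,.15],-85.4)"
```

```text
t 2.5 pos [0.5726 0.0486 0.231 ] head -82.38 tilt [ 1.e-04 -1.e+00 -7.e-04] F [ 0.32 -0.13 -0.14] gap 0.0854 q [-39.  11.  34.  96.  -7.  75.   4.]
shift cm [ 34.67   8.11 -13.87] turn 3.02
```

>>> carry_out --commands '[0, 0, 0, 3.0, 8.5, 5.0, 0, 0, 0, 8.5, 4.7, 0.5, -1.6, 0, 8.5, 4.7, 0.5, -1.6, 0, 8.5, 4.7, 0.5, -1.6, 0, 8.5, 4.7, 0.5, -1.6, 0, 8.5, 4.7, 0.5, -1.6, 0, 8.5, 4.7, 0.5, -1.6, 0, 8.5]'

```text
time_s: 3.3
position: [0.5052, -0.292, 0.2011]
ee_rot: [[0.087, 0.0, 0.996], [-0.996, 0.0, 0.087], [-0.0, -1.0, 0.0]]
contact_force: [1.5, 0.3, -0.1]
finger_gap: 0.085
```

```bash
python3 -c "
from h import *
d=snap('top','t1.png');im=d['image'];
snap('side','s1.png')
togo([.481,-.3135,.014],-85.4)"
```

```text
t 3.4 pos [ 0.5016 -0.2982  0.201 ] head -85.63 tilt [ 0.0029 -1.     -0.0021] F [-0.31  0.1   1.06] gap 0.0851 q [-12.  15.  46.  98. -12.  72.  41.]
shift cm [ 1.31 18.71 -2.13] turn -0.23
```

View pics/s1.png

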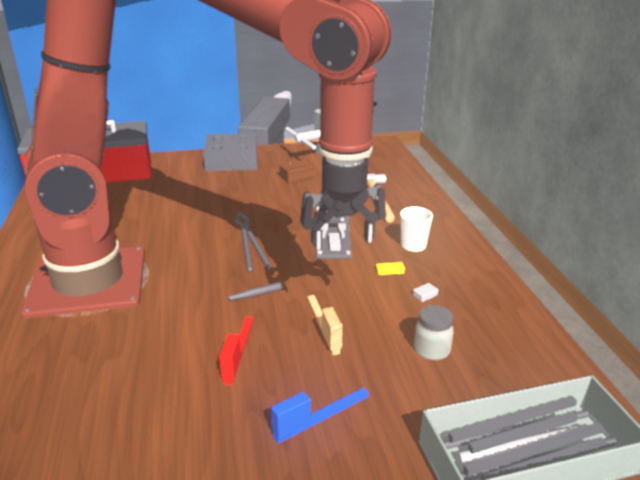

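>>> carry_out --commands '[0.7, 2.0, -1.1, 0, 8.5, 0.6, 2.0, -1.0, 0, 8.5, 0, 3.0, 0, 0, 8.5, 0, 3.0, 0, 0, 8.5, 0, 3.0, 0, 0, 8.5, 0, 2.0, 0, 0, 8.5, 0, 0, 0, 0, 8.5]'

```text
time_s: 4.1
position: [0.4843, -0.3041, 0.0485]
ee_rot: [[0.087, -0.005, 0.996], [-0.996, 0.002, 0.087], [-0.002, -1.0, -0.005]]
contact_force: [0.2, 0.1, -0.0]
finger_gap: 0.0855
```

```bash
python3 -c "
from h import *
togo([.481,-.3135,.014],-85.4)"
```

```text
t 4.1 pos [ 0.4843 -0.3041  0.0485] head -85.03 tilt [-0.0022 -1.     -0.0049] F [ 0.2   0.12 -0.03] gap 0.0855 q [ -7.  24.  42. 108. -20.  56.  49.]
shift cm [ 0.92  3.45 -0.39] turn 0.37
```

>>> carry_out --commands '[0.5, 0.0, -0.2, 0.4, 8.5, 0.4, 1.5, -0.2, 0, 8.5, 0, 1.0, 0, 0, 8.5, 0, 1.0, 0, 0, 8.5, 0, 0, 0, 0, 8.5]'

```text
time_s: 4.6
position: [0.4822, -0.3139, 0.0149]
ee_rot: [[0.08, -0.002, 0.997], [-0.997, 0.001, 0.08], [-0.001, -1.0, -0.002]]
contact_force: [-0.0, -0.3, -0.2]
finger_gap: 0.0848
```

```bash
python3 -c "
from h import *
togo([.481,-.3135,.014],-85.4)"
```

```text
t 4.6 pos [ 0.4822 -0.3139  0.0149] head -85.42 tilt [-0.0011 -1.     -0.0019] F [-0.04 -0.28 -0.2 ] gap 0.0848 q [ -4.  28.  41. 108. -22.  52.  52.]
shift cm [-0.05  0.09 -0.12] turn -0.02
```

Good. Closing.

>>> carry_out --commands '[0, 0, 0, 0, 1.5, 0, 0, 0, 0, 1.5, 0, 0, 0, 0, 1.5, 0, 0, 0, 0, 1.5, 0, 0, 0, 0, 1.5, 0, 0, 0, 0, 1.5, 0, 0, 0, 0, 1.5, 0, 0, 0, 0, 1.5]' --squeeze 110

```text
time_s: 5.4
position: [0.4833, -0.3148, 0.0168]
ee_rot: [[0.08, 0.001, 0.997], [-0.997, -0.0, 0.08], [0.0, -1.0, 0.001]]
contact_force: [0.9, 0.7, 5.7]
finger_gap: 0.0211
```

>>> carry_out --commands '[0, -1, 0, 0, 1.5, 0, -2, 0, 0, 1.5, 0, -2, 0, 0, 1.5, 0, -2, 0, 0, 1.5, 0, -1, 0, 0, 1.5, 0, 0, 0, 0, 1.5]'

```text
time_s: 6.0
position: [0.4836, -0.3149, 0.0977]
ee_rot: [[0.08, 0.002, 0.997], [-0.997, -0.001, 0.08], [0.001, -1.0, 0.002]]
contact_force: [0.7, 0.5, -0.7]
finger_gap: 0.0208
```

```bash
python3 - <<'E'
from h import *
togo([.481,-.3135,.014],-85.4)
for n in('side','top'):
    d=snap(n,n+'2.png')
    im=cv2.cvtColor(d['image'],cv2.COLOR_RGB2BGR)
    c=im[220:370,280:380] if n=='side' else im[220:320,330:490]
    cv2.imwrite('pics/z%s2.png'%n,cv2.resize(c,None,fx=4,fy=4,interpolation=cv2.INTER_CUBIC))
E
```

```text
t 6.0 pos [ 0.4836 -0.3149  0.0977] head -85.42 tilt [ 8.0e-04 -1.0e+00  2.1e-03] F [ 0.68  0.45 -0.74] gap 0.0208 q [ -8.  21.  45. 105. -17.  61.  48.]
shift cm [-0.17  8.37 -0.27] turn -0.02
```

View pics/zside2.png

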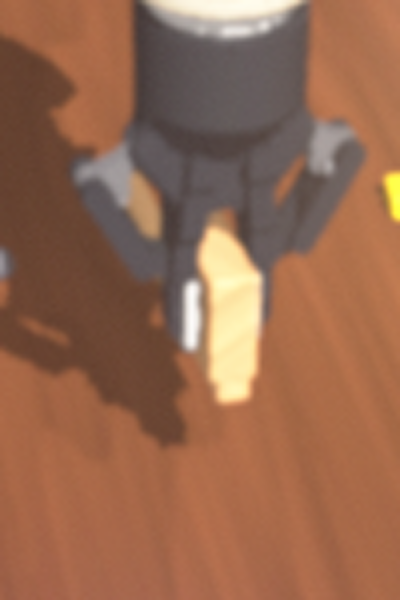

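View pics/ztop2.png

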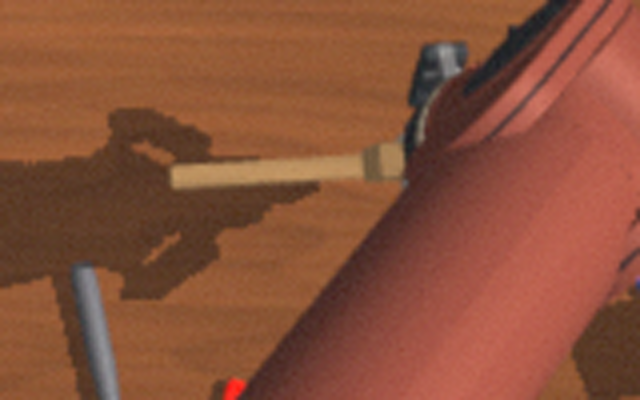

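```bash
python3 - <<'E'
from h import *
d=np.load('pics/top2.npz')
p=np.array([.4836,-.3149]); 
for z in (.085,.091):
  n=np.mean([onz(d,u,v,z) for u,v in Z([(172,167),(171,188)],4,330,220)],0)
  q=n[:2]-p; print(n,np.linalg.norm(q),np.degrees(np.arctan2(q[1],q[0])))
  e=np.mean([onz(d,u,v,z) for u,v in Z([(365,157),(365,180)],4,330,220)],0); q=n-e;print(np.degrees(np.arctan2(q[1],q[0])))
# plan: mouth, axis
a=np.radians(78.5);ax=np.array([np.cos(a),np.sin(a)]);m=np.array([.5776,.1094])
for nx in (-.115,-.108,0.05): print('TCP for nose',nx,m+ax*(nx-.1515))
E
```

```text
[ 0.4696105  -0.16370072  0.085     ] 0.15184508040610217 95.28615933229193
94.16252202722261
[ 0.46929785 -0.16304113  0.091     ] 0.15253087137758362 95.38027650488158
94.16252202722264
TCP for nose -0.115 [ 0.52446845 -0.15174993]
TCP for nose -0.108 [ 0.52586402 -0.14489046]
TCP for nose 0.05 [0.55736415 0.00993764]
```

>>> carry_out --commands '[0, 0, 0, 8.0, 1.5, 0, 0, 0, 8.1, 1.5, -3.0, 0, 0, 0, 1.5, -3.0, 0, 0, 0, 1.5, -3.0, 0, 0, 0, 1.5, -3.0, 0, 0, 0, 1.5, 0, 0, 0, 0, 1.5]'

```text
time_s: 6.8
position: [0.5075, -0.192, 0.0948]
ee_rot: [[-0.194, -0.002, 0.981], [-0.981, 0.002, -0.194], [-0.002, -1.0, -0.003]]
contact_force: [-0.9, 0.2, -2.1]
finger_gap: 0.0206
```

```bash
python3 - <<'E'
from h import *
togo([.5195,-.1763,.06],-101.5)
E
```

```text
t 6.8 pos [ 0.5075 -0.192   0.0948] head -101.19 tilt [-0.0017 -1.     -0.0025] F [-0.89  0.23 -2.07] gap 0.0206 q [-24.  17.  47. 110. -15.  59.  18.]
shift cm [-1.77  3.48  0.88] turn 0.31
```

>>> carry_out --commands '[-0.8, 1.0, 0.5, 0.3, 1.5, -0.9, 1.5, 0.4, 0, 1.5, 0, 1.5, 0, 0, 1.5, 0, 0.5, 0, 0, 1.5, 0, 0, 0, 0, 1.5, 0, 0, 0, 0, 1.5]'

```text
time_s: 7.4
position: [0.5189, -0.1831, 0.0513]
ee_rot: [[-0.206, -0.0, 0.979], [-0.979, -0.0, -0.206], [0.001, -1.0, -0.0]]
contact_force: [-0.4, -0.7, -1.2]
finger_gap: 0.0209
```

```bash
python3 - <<'E'
from h import *
togo([.5195,-.1763,.028],-101.5)
for n in('side','top'):
    d=snap(n,n+'3.png')
    im=cv2.cvtColor(d['image'],cv2.COLOR_RGB2BGR)
    c=im[180:330,280:400] if n=='side' else im[180:300,230:400]
    cv2.imwrite('pics/z%s3.png'%n,cv2.resize(c,None,fx=4.5,fy=4.5 if n=='top' else 4,interpolation=cv2.INTER_CUBIC))
E
```

```text
t 7.4 pos [ 0.5189 -0.1831  0.0513] head -101.9 tilt [ 6.e-04 -1.e+00 -3.e-04] F [-0.41 -0.7  -1.24] gap 0.0209 q [-23.  22.  45. 111. -19.  55.  19.]
shift cm [-0.68  2.33 -0.08] turn -0.4
```

View pics/zside3.png

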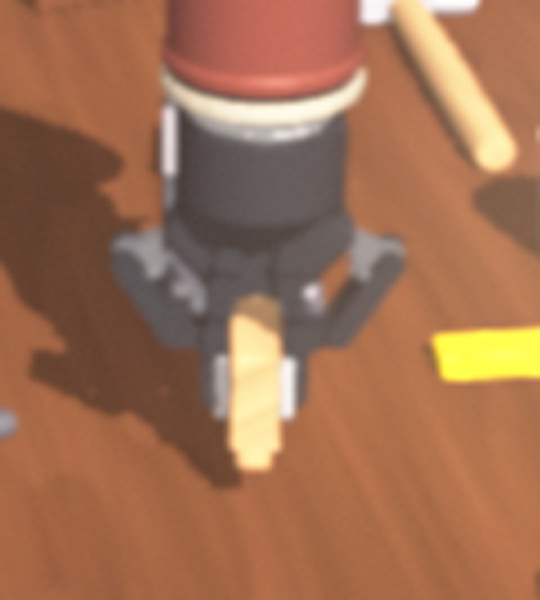

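View pics/ztop3.png

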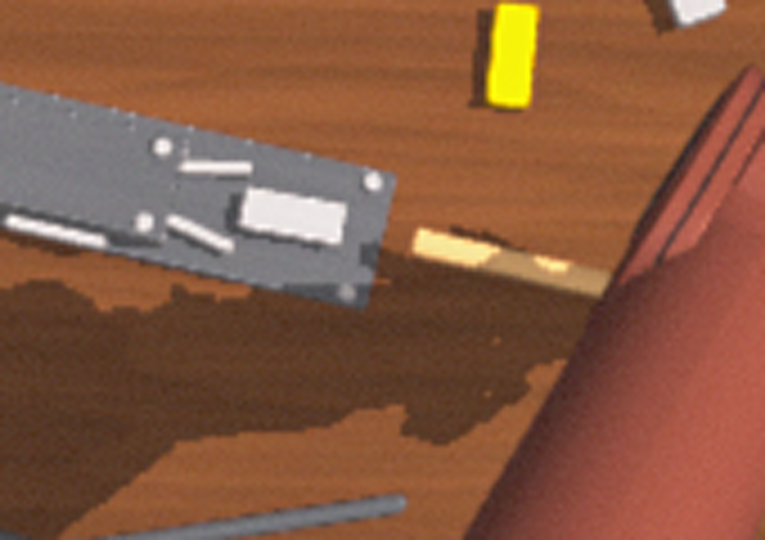

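```bash
python3 - <<'E'
from h import *
s=np.load('pics/side3.npz'); d=np.load('pics/top3.npz')
h=np.radians(78.1);ax=np.array([np.cos(h),np.sin(h)]);p=np.array([.5189,-.1831])-ax*.0285
u,v=280+(255.5)/4.5-.5,180+470.5/4-.5; print(u,v)
for z in (.03,.0345,.04): print(z,proj(s,[*p,z]))
print(proj(d,[*(np.array([.5189,-.1831])+ax*.1515),.0445]), [ (230+(x+.5)/4.5-.5,180+(y+.5)/4.5-.5) for x,y in((418,228),(412,250))])
E
```

```text
336.27777777777777 297.125
0.03 (np.float64(336.5230179360848), np.float64(298.2183087613589))
0.0345 (np.float64(336.5657602752925), np.float64(296.42212577041494))
0.04 (np.float64(336.6182171017054), np.float64(294.2177059583915))
(np.float64(322.13118079164605), np.float64(232.70457940868738)) [(322.5, 230.27777777777777), (321.1666666666667, 235.16666666666666)]
```

>>> carry_out --commands '[-0.7, 0.5, -0.1, -0.4, 1.5, 0, 1.0, 0, 0, 1.5, 0, 0.7, 0, 0, 1.5, 0, 0, 0, 0, 1.5, 0, 0, 0, 0, 1.5]'

```text
time_s: 8.0
position: [0.5194, -0.1753, 0.029]
ee_rot: [[-0.198, -0.001, 0.98], [-0.98, -0.0, -0.198], [0.0, -1.0, -0.001]]
contact_force: [0.2, 0.5, -0.2]
finger_gap: 0.0206
```

```bash
cat >> h.py <<'E'
A=np.radians(78.5);AX=np.array([np.cos(A),np.sin(A)]);AY=np.array([-AX[1],AX[0]]);M=np.array([.5776,.1094])
def j():
    s=get_state();R=s['ee_rot'];p=s['position'];q=p[:2]-M;F=s['contact_force']
    hd=np.degrees(np.arctan2(-R[1,0],-R[0,0]))
    print('t %.2f nose x %.1f y %.1f mm  TCPy %.1f z %.1f head err %.2f tilt %.3f %.3f F feed %.2f lat %.2f up %.2f gap %.4f'%(s['time_s'],(q@AX+.1515)*1e3,(q@AY)*1e3+.1515e3*np.sin(np.radians(hd-78.5)),q@AY*1e3,p[2]*1e3,hd-78.5,R[2,0],R[2,2],F[:2]@AX,F[:2]@AY,F[2],s['finger_gap']))
E
python3 -c "
from h import *
j()"
```

```text
t 8.00 nose x -139.1 y 0.4 mm  TCPy 0.3 z 29.0 head err 0.06 tilt 0.000 -0.001 F feed 0.52 lat -0.05 up -0.23 gap 0.0206
```

>>> carry_out --commands '[-1.0, 0, 0, 0, 1.5, -1.0, 0, 0, 0, 1.5, -0.6, 0, 0, 0, 1.5, -0.4, 0, 0, 0, 1.5, -0.4, 0, 0, 0, 1.5, -0.4, 0, 0, 0, 1.5, -0.4, 0, 0, 0, 1.5, -0.3, 0, 0, 0, 1.5]'

```text
time_s: 8.8
position: [0.5286, -0.1309, 0.0294]
ee_rot: [[-0.198, 0.0, 0.98], [-0.98, -0.0, -0.198], [0.0, -1.0, 0.0]]
contact_force: [-0.8, -1.0, -0.8]
finger_gap: 0.0207
```

```bash
python3 -c "
from h import *
j()"
```

```text
t 8.80 nose x -93.7 y 0.3 mm  TCPy 0.1 z 29.4 head err 0.06 tilt 0.000 0.000 F feed -1.13 lat 0.58 up -0.79 gap 0.0207
```

>>> carry_out --commands '[-0.3, 0, 0, 0, 1.5, -0.3, 0, 0, 0, 1.5, -0.3, 0, 0, 0, 1.5, -0.3, 0, 0, 0, 1.5, -0.3, 0, 0, 0, 1.5, -0.3, 0, 0, 0, 1.5, -0.3, 0, 0, 0, 1.5, -0.3, 0, 0, 0, 1.5]'

```text
time_s: 9.6
position: [0.5333, -0.1072, 0.0293]
ee_rot: [[-0.198, -0.0, 0.98], [-0.98, -0.0, -0.198], [0.0, -1.0, -0.0]]
contact_force: [-0.4, -0.6, 0.3]
finger_gap: 0.0205
```

```bash
python3 -c "
from h import *
j();d=snap('top','t4.png');cv2.imwrite('pics/zt4.png',cv2.resize(cv2.cvtColor(d['image'],cv2.COLOR_RGB2BGR)[180:300,180:340],None,fx=5,fy=5,interpolation=cv2.INTER_CUBIC));snap('side','s4.png');j()"
```

```text
t 9.60 nose x -69.6 y 0.4 mm  TCPy 0.2 z 29.3 head err 0.07 tilt 0.000 -0.000 F feed -0.67 lat 0.24 up 0.35 gap 0.0205
t 9.70 nose x -69.2 y 0.5 mm  TCPy 0.2 z 29.3 head err 0.12 tilt -0.000 -0.000 F feed -0.02 lat 0.26 up -0.37 gap 0.0209
```

View pics/zt4.png

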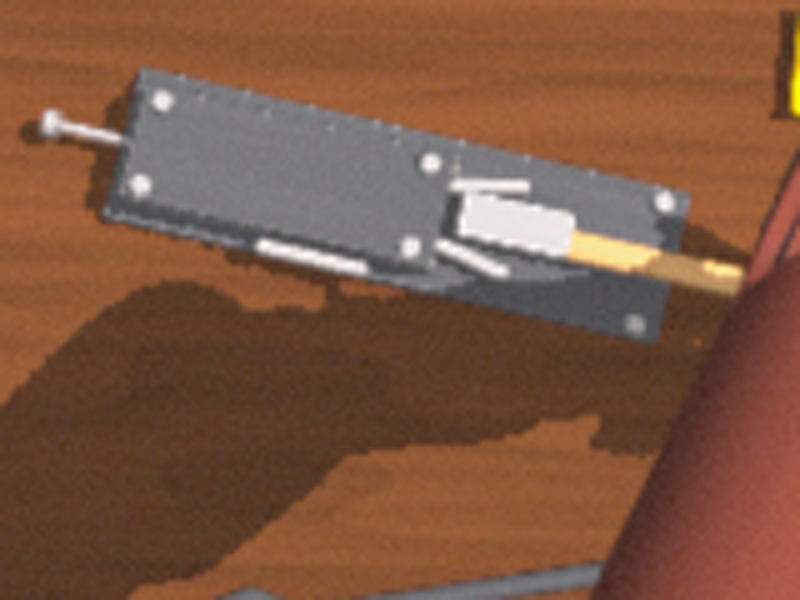

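The blank centre is at about (517,225), leaning on the upper flared guide, with the nose on its rear face. I'll continue slowly.

>>> carry_out --commands '[-0.25, 0, 0, 0, 1.5, -0.25, 0, 0, 0, 1.5, -0.25, 0, 0, 0, 1.5, -0.25, 0, 0, 0, 1.5, -0.25, 0, 0, 0, 1.5, -0.25, 0, 0, 0, 1.5]'

```text
time_s: 10.3
position: [0.5363, -0.0926, 0.0293]
ee_rot: [[-0.198, -0.0, 0.98], [-0.98, -0.0, -0.198], [0.0, -1.0, -0.0]]
contact_force: [-0.5, -0.8, 0.4]
finger_gap: 0.0212
```

```bash
python3 -c "
from h import *
j();d=snap('top','t5.png');cv2.imwrite('pics/zt5.png',cv2.resize(cv2.cvtColor(d['image'],cv2.COLOR_RGB2BGR)[180:300,180:340],None,fx=5,fy=5,interpolation=cv2.INTER_CUBIC))"
```

```text
t 10.30 nose x -54.7 y 0.4 mm  TCPy 0.2 z 29.3 head err 0.08 tilt 0.000 -0.000 F feed -0.91 lat 0.29 up 0.38 gap 0.0212
```

View pics/zt5.png

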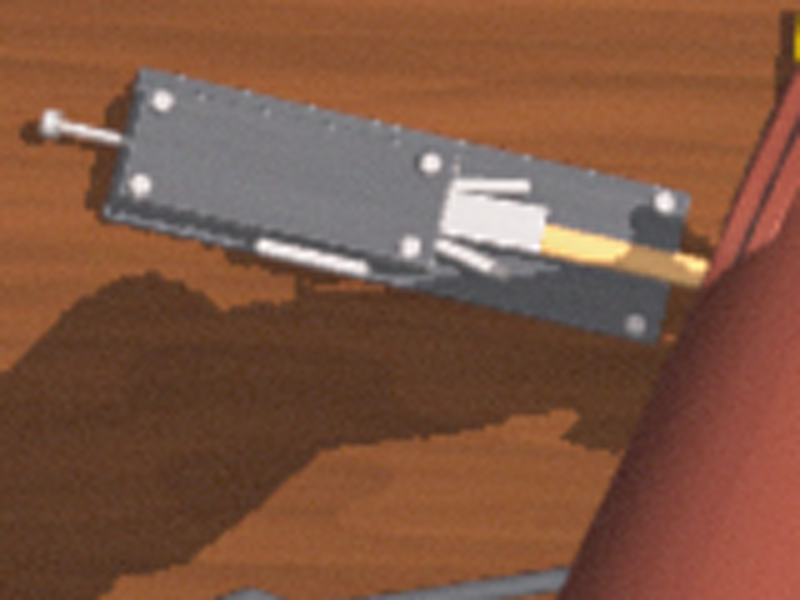

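The blank is entering the mouth straight, with its rear edge at about (545,230).

>>> carry_out --commands '[-0.25, 0, 0, 0, 1.5, -0.25, 0, 0, 0, 1.5, -0.25, 0, 0, 0, 1.5, -0.25, 0, 0, 0, 1.5, -0.25, 0, 0, 0, 1.5, -0.25, 0, 0, 0, 1.5, -0.25, 0, 0, 0, 1.5, -0.25, 0, 0, 0, 1.5]'

```text
time_s: 11.15
position: [0.5403, -0.073, 0.0293]
ee_rot: [[-0.198, -0.0, 0.98], [-0.98, -0.0, -0.198], [0.0, -1.0, -0.0]]
contact_force: [-0.6, -0.9, -1.2]
finger_gap: 0.0205
```

```bash
python3 -c "
from h import *
j()"
```

```text
t 11.15 nose x -34.6 y 0.4 mm  TCPy 0.2 z 29.3 head err 0.08 tilt 0.000 -0.000 F feed -0.98 lat 0.37 up -1.21 gap 0.0205
```

>>> carry_out --commands '[-0.2, 0, 0, 0, 1.5, -0.2, 0, 0, 0, 1.5, -0.2, 0, 0, 0, 1.5, -0.2, 0, 0, 0, 1.5, -0.2, 0, 0, 0, 1.5, -0.2, 0, 0, 0, 1.5, -0.2, 0, 0, 0, 1.5]'

```text
time_s: 11.85
position: [0.5431, -0.0593, 0.0293]
ee_rot: [[-0.198, -0.0, 0.98], [-0.98, -0.0, -0.198], [0.0, -1.0, -0.0]]
contact_force: [-1.0, -0.6, -1.1]
finger_gap: 0.0209
```

>>> carry_out --commands '[-0.1, 0, 0, 0, 1.5, -0.1, 0, 0, 0, 1.5, -0.1, 0, 0, 0, 1.5]'

```text
time_s: 12.15
position: [0.5436, -0.0565, 0.0293]
ee_rot: [[-0.198, -0.0, 0.98], [-0.98, -0.0, -0.198], [0.0, -1.0, -0.0]]
contact_force: [-0.2, -0.7, -0.8]
finger_gap: 0.0211
```

>>> carry_out --commands '[-0.1, 0, 0, 0, 1.5, -0.1, 0, 0, 0, 1.5, -0.1, 0, 0, 0, 1.5]'

```text
time_s: 12.45
position: [0.5442, -0.0536, 0.0293]
ee_rot: [[-0.198, -0.0, 0.98], [-0.98, -0.0, -0.198], [0.0, -1.0, -0.0]]
contact_force: [-0.6, -0.9, -0.1]
finger_gap: 0.0209
```

```bash
python3 -c "
from h import *
j()"
```

```text
t 12.45 nose x -14.9 y 0.4 mm  TCPy 0.2 z 29.3 head err 0.07 tilt 0.000 -0.000 F feed -0.96 lat 0.40 up -0.11 gap 0.0209
```

>>> carry_out --commands '[-0.1, 0, 0, 0, 1.5, -0.1, 0, 0, 0, 1.5, -0.1, 0, 0, 0, 1.5]'

```text
time_s: 12.75
position: [0.5447, -0.0511, 0.0293]
ee_rot: [[-0.198, -0.0, 0.98], [-0.98, -0.001, -0.198], [0.001, -1.0, -0.0]]
contact_force: [-1.1, -4.1, 0.5]
finger_gap: 0.0207
```

>>> carry_out --commands '[-0.1, 0, 0, 0, 1.5, -0.1, 0, 0, 0, 1.5, -0.1, 0, 0, 0, 1.5]'

```text
time_s: 13.05
position: [0.5449, -0.0498, 0.0294]
ee_rot: [[-0.2, -0.001, 0.98], [-0.98, -0.002, -0.2], [0.002, -1.0, -0.0]]
contact_force: [-3.5, -9.3, 2.7]
finger_gap: 0.0205
```

>>> carry_out --commands '[-0.1, 0, 0, 0, 1.5, -0.1, 0, 0, 0, 1.5, -0.1, 0, 0, 0, 1.5]'

```text
time_s: 13.35
position: [0.5453, -0.0474, 0.0294]
ee_rot: [[-0.2, -0.001, 0.98], [-0.98, -0.003, -0.2], [0.003, -1.0, -0.0]]
contact_force: [-3.4, -10.8, 2.1]
finger_gap: 0.0211
```

```bash
python3 -c "
from h import *
j()"
```

```text
t 13.35 nose x -8.6 y 0.2 mm  TCPy 0.3 z 29.4 head err -0.04 tilt 0.003 -0.000 F feed -11.21 lat 1.15 up 2.10 gap 0.0211
```

>>> carry_out --commands '[-0.06, 0, 0, 0, 1.5, -0.06, 0, 0, 0, 1.5, -0.06, 0, 0, 0, 1.5]'

```text
time_s: 13.65
position: [0.5457, -0.0457, 0.0294]
ee_rot: [[-0.2, -0.001, 0.98], [-0.98, -0.003, -0.2], [0.003, -1.0, -0.0]]
contact_force: [-3.9, -10.1, 2.3]
finger_gap: 0.0206
```

>>> carry_out --commands '[-0.06, 0, 0, 0, 1.5, -0.06, 0, 0, 0, 1.5, -0.06, 0, 0, 0, 1.5]'

```text
time_s: 13.95
position: [0.5461, -0.044, 0.0294]
ee_rot: [[-0.2, -0.001, 0.98], [-0.98, -0.003, -0.2], [0.003, -1.0, -0.0]]
contact_force: [-2.8, -10.9, 2.3]
finger_gap: 0.0209
```

```bash
python3 -c "
from h import *
j()"
```

```text
t 13.95 nose x -5.1 y 0.2 mm  TCPy 0.3 z 29.4 head err -0.05 tilt 0.003 -0.000 F feed -11.25 lat 0.62 up 2.34 gap 0.0209
```

>>> carry_out --commands '[-0.12, 0, 0, 0, 1.5, -0.12, 0, 0, 0, 1.5, -0.12, 0, 0, 0, 1.5, -0.12, 0, 0, 0, 1.5, -0.12, 0, 0, 0, 1.5]'

```text
time_s: 14.45
position: [0.5474, -0.0377, 0.0294]
ee_rot: [[-0.2, -0.001, 0.98], [-0.98, -0.002, -0.2], [0.002, -1.0, -0.0]]
contact_force: [-2.3, -7.9, -0.1]
finger_gap: 0.021
```

>>> carry_out --commands '[-0.12, 0, 0, 0, 1.5, -0.12, 0, 0, 0, 1.5, -0.12, 0, 0, 0, 1.5, -0.12, 0, 0, 0, 1.5, -0.12, 0, 0, 0, 1.5]'

```text
time_s: 14.95
position: [0.5487, -0.0315, 0.0294]
ee_rot: [[-0.2, -0.0, 0.98], [-0.98, -0.002, -0.2], [0.002, -1.0, 0.0]]
contact_force: [-2.1, -8.3, 1.4]
finger_gap: 0.0207
```

```bash
python3 -c "
from h import *
j()"
```

```text
t 14.95 nose x 7.7 y 0.1 mm  TCPy 0.2 z 29.4 head err -0.03 tilt 0.002 0.000 F feed -8.60 lat 0.42 up 1.36 gap 0.0207
```

>>> carry_out --commands '[-0.12, 0, 0, 0, 1.5, -0.12, 0, 0, 0, 1.5, -0.12, 0, 0, 0, 1.5, -0.12, 0, 0, 0, 1.5, -0.12, 0, 0, 0, 1.5, -0.12, 0, 0, 0, 1.5]'

```text
time_s: 15.55
position: [0.5502, -0.0244, 0.0294]
ee_rot: [[-0.2, -0.0, 0.98], [-0.98, -0.002, -0.2], [0.002, -1.0, 0.0]]
contact_force: [-2.4, -8.7, 0.9]
finger_gap: 0.0206
```

>>> carry_out --commands '[-0.12, 0, 0, 0, 1.5, -0.12, 0, 0, 0, 1.5, -0.12, 0, 0, 0, 1.5, -0.12, 0, 0, 0, 1.5, -0.12, 0, 0, 0, 1.5, -0.12, 0, 0, 0, 1.5]'

```text
time_s: 16.15
position: [0.5516, -0.0174, 0.0293]
ee_rot: [[-0.2, -0.0, 0.98], [-0.98, -0.002, -0.2], [0.002, -1.0, 0.0]]
contact_force: [-2.0, -8.2, 1.8]
finger_gap: 0.021
```

```bash
python3 -c "
from h import *
j();d=snap('top','t6.png');cv2.imwrite('pics/zt6.png',cv2.resize(cv2.cvtColor(d['image'],cv2.COLOR_RGB2BGR)[180:300,180:340],None,fx=5,fy=5,interpolation=cv2.INTER_CUBIC));snap('side','s6.png')"
```

```text
t 16.15 nose x 22.1 y 0.1 mm  TCPy 0.2 z 29.3 head err -0.03 tilt 0.002 0.000 F feed -8.46 lat 0.35 up 1.78 gap 0.0210
```

View pics/zt6.png

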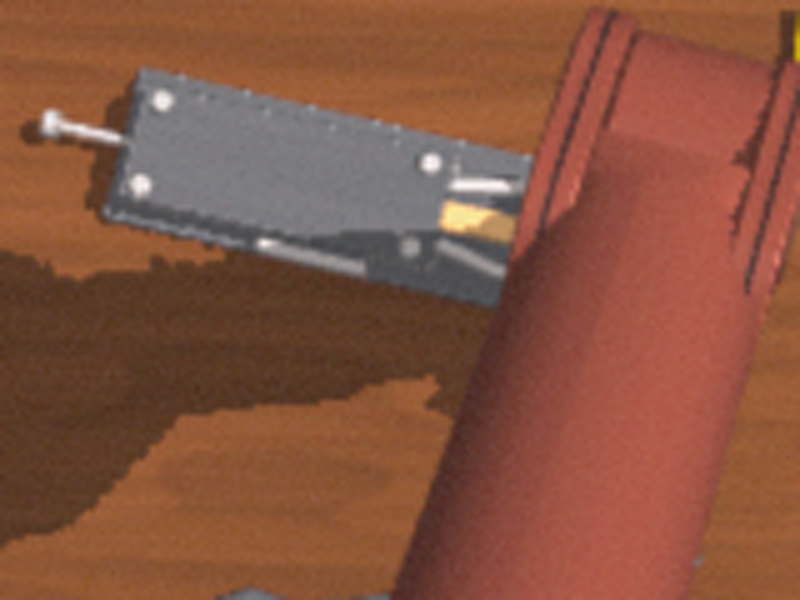

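The stick has entered the mouth centred at about (443,215). The tail ball at (50,124) hasn't moved yet. Continuing in short batches.

>>> carry_out --commands '[-0.1, 0, 0, 0, 1.5, -0.1, 0, 0, 0, 1.5, -0.1, 0, 0, 0, 1.5, -0.1, 0, 0, 0, 1.5]'

```text
time_s: 16.65
position: [0.5524, -0.0135, 0.0294]
ee_rot: [[-0.2, -0.0, 0.98], [-0.98, -0.002, -0.2], [0.002, -1.0, -0.0]]
contact_force: [-2.6, -8.3, 0.9]
finger_gap: 0.0209
```

>>> carry_out --commands '[-0.1, 0, 0, 0, 1.5, -0.1, 0, 0, 0, 1.5, -0.1, 0, 0, 0, 1.5]'

```text
time_s: 16.95
position: [0.553, -0.0105, 0.0294]
ee_rot: [[-0.2, -0.0, 0.98], [-0.98, -0.002, -0.2], [0.002, -1.0, 0.0]]
contact_force: [-2.1, -7.2, 0.8]
finger_gap: 0.0209
```

>>> carry_out --commands '[-0.1, 0, 0, 0, 1.5, -0.1, 0, 0, 0, 1.5, -0.1, 0, 0, 0, 1.5]'

```text
time_s: 17.25
position: [0.5536, -0.0076, 0.0293]
ee_rot: [[-0.2, -0.0, 0.98], [-0.98, -0.002, -0.2], [0.002, -1.0, 0.0]]
contact_force: [-2.1, -7.8, 0.7]
finger_gap: 0.0209
```

```bash
python3 -c "
from h import *
j()"
```

```text
t 17.25 nose x 32.1 y 0.1 mm  TCPy 0.2 z 29.3 head err -0.02 tilt 0.002 0.000 F feed -8.04 lat 0.47 up 0.70 gap 0.0209
```

>>> carry_out --commands '[-0.1, 0, 0, 0, 1.5, -0.1, 0, 0, 0, 1.5, -0.1, 0, 0, 0, 1.5]'

```text
time_s: 17.55
position: [0.5542, -0.0046, 0.0293]
ee_rot: [[-0.2, -0.0, 0.98], [-0.98, -0.002, -0.2], [0.002, -1.0, 0.0]]
contact_force: [-2.2, -7.5, 2.5]
finger_gap: 0.0208
```

>>> carry_out --commands '[-0.1, 0, 0, 0, 1.5, -0.1, 0, 0, 0, 1.5, -0.1, 0, 0, 0, 1.5]'

```text
time_s: 17.85
position: [0.5548, -0.0017, 0.0293]
ee_rot: [[-0.2, -0.0, 0.98], [-0.98, -0.002, -0.2], [0.002, -1.0, 0.0]]
contact_force: [-1.8, -8.3, 1.3]
finger_gap: 0.0209
```

```bash
python3 -c "
from h import *
j()"
```

```text
t 17.85 nose x 38.1 y 0.1 mm  TCPy 0.2 z 29.3 head err -0.03 tilt 0.002 0.000 F feed -8.48 lat 0.08 up 1.28 gap 0.0209
```

>>> carry_out --commands '[-0.1, 0, 0, 0, 1.5, -0.1, 0, 0, 0, 1.5, -0.1, 0, 0, 0, 1.5]'

```text
time_s: 18.15
position: [0.5554, 0.0013, 0.0294]
ee_rot: [[-0.2, -0.0, 0.98], [-0.98, -0.002, -0.2], [0.002, -1.0, 0.0]]
contact_force: [-1.1, -7.7, 1.3]
finger_gap: 0.0211
```

>>> carry_out --commands '[-0.1, 0, 0, 0, 1.5, -0.1, 0, 0, 0, 1.5]'

```text
time_s: 18.35
position: [0.5558, 0.0031, 0.0293]
ee_rot: [[-0.2, -0.0, 0.98], [-0.98, -0.002, -0.2], [0.002, -1.0, -0.0]]
contact_force: [-2.2, -8.2, 1.6]
finger_gap: 0.0208
```

```bash
python3 -c "
from h import *
j();d=snap('top','t7.png');cv2.imwrite('pics/zt7.png',cv2.resize(cv2.cvtColor(d['image'],cv2.COLOR_RGB2BGR)[180:300,180:340],None,fx=5,fy=5,interpolation=cv2.INTER_CUBIC))"
```

```text
t 18.35 nose x 43.0 y 0.1 mm  TCPy 0.2 z 29.3 head err -0.03 tilt 0.002 -0.000 F feed -8.52 lat 0.56 up 1.57 gap 0.0208
```

View pics/zt7.png

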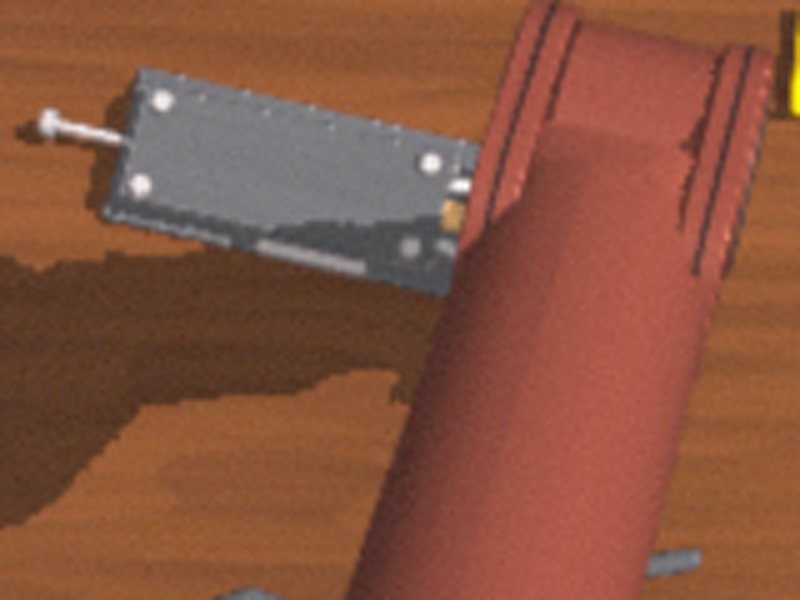

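The tail ball has shifted to about (47,123), so the feeler is starting to move. Going in 2 mm steps.

>>> carry_out --commands '[-0.1, 0, 0, 0, 1.5, -0.1, 0, 0, 0, 1.5]'

```text
time_s: 18.6
position: [0.5562, 0.005, 0.0293]
ee_rot: [[-0.2, -0.0, 0.98], [-0.98, -0.002, -0.2], [0.002, -1.0, -0.0]]
contact_force: [-2.7, -8.5, 1.7]
finger_gap: 0.0209
```

>>> carry_out --commands '[-0.07, 0, 0, 0, 1.5, -0.07, 0, 0, 0, 1.5]'

```text
time_s: 18.8
position: [0.5564, 0.0063, 0.0294]
ee_rot: [[-0.2, -0.0, 0.98], [-0.98, -0.002, -0.2], [0.002, -1.0, 0.0]]
contact_force: [-2.7, -9.7, 1.0]
finger_gap: 0.0208
```

>>> carry_out --commands '[-0.07, 0, 0, 0, 1.5, -0.07, 0, 0, 0, 1.5]'

```text
time_s: 19.0
position: [0.5567, 0.0076, 0.0294]
ee_rot: [[-0.2, -0.001, 0.98], [-0.98, -0.002, -0.2], [0.002, -1.0, -0.0]]
contact_force: [-2.4, -9.8, 1.4]
finger_gap: 0.0207
```

```bash
python3 -c "
from h import *
j()"
```

```text
t 19.00 nose x 47.6 y 0.1 mm  TCPy 0.2 z 29.4 head err -0.04 tilt 0.002 -0.000 F feed -10.08 lat 0.40 up 1.44 gap 0.0207
```

>>> carry_out --commands '[-0.06, 0, 0, 0, 1.5, 0, 0, 0, 0, 1.5]'

```text
time_s: 19.2
position: [0.5568, 0.0083, 0.0293]
ee_rot: [[-0.2, -0.0, 0.98], [-0.98, -0.002, -0.2], [0.002, -1.0, -0.0]]
contact_force: [-2.2, -8.1, 0.5]
finger_gap: 0.0208
```

>>> carry_out --commands '[-0.06, 0, 0, 0, 1.5, 0, 0, 0, 0, 1.5]'

```text
time_s: 19.4
position: [0.5568, 0.0084, 0.0293]
ee_rot: [[-0.2, -0.001, 0.98], [-0.98, -0.003, -0.2], [0.003, -1.0, -0.0]]
contact_force: [-3.0, -9.8, 1.8]
finger_gap: 0.0207
```

>>> carry_out --commands '[-0.06, 0, 0, 0, 1.5, 0, 0, 0, 0, 1.5]'

```text
time_s: 19.6
position: [0.5569, 0.0086, 0.0294]
ee_rot: [[-0.201, -0.001, 0.98], [-0.98, -0.003, -0.201], [0.003, -1.0, -0.0]]
contact_force: [-2.7, -11.6, 2.3]
finger_gap: 0.0207
```

```bash
python3 -c "
from h import *
j()"
```

```text
t 19.60 nose x 48.6 y 0.0 mm  TCPy 0.2 z 29.4 head err -0.07 tilt 0.003 -0.000 F feed -11.85 lat 0.30 up 2.35 gap 0.0207
```

>>> carry_out --commands '[-0.06, 0, 0, 0, 1.5, 0, 0, 0, 0, 1.5]'

```text
time_s: 19.8
position: [0.5569, 0.0088, 0.0293]
ee_rot: [[-0.201, -0.001, 0.98], [-0.98, -0.003, -0.201], [0.003, -1.0, -0.0]]
contact_force: [-3.7, -12.5, 2.5]
finger_gap: 0.0208
```

>>> carry_out --commands '[-0.06, 0, 0, 0, 1.5, 0, 0, 0, 0, 1.5]'

```text
time_s: 20.0
position: [0.5569, 0.009, 0.0293]
ee_rot: [[-0.201, -0.001, 0.98], [-0.98, -0.004, -0.201], [0.004, -1.0, -0.0]]
contact_force: [-4.0, -13.9, 3.1]
finger_gap: 0.0208
```

```bash
python3 -c "
from h import *
j()"
```

```text
t 20.00 nose x 49.0 y -0.0 mm  TCPy 0.3 z 29.3 head err -0.10 tilt 0.004 -0.000 F feed -14.45 lat 1.11 up 3.10 gap 0.0208
```

>>> carry_out --commands '[-0.06, 0, 0, 0, 1.5, 0, 0, 0, 0, 1.5, 0, 0, 0, 0, 1.5]'

```text
time_s: 20.3
position: [0.557, 0.0091, 0.0294]
ee_rot: [[-0.201, -0.001, 0.98], [-0.979, -0.004, -0.201], [0.004, -1.0, -0.0]]
contact_force: [-4.7, -14.5, 4.7]
finger_gap: 0.0211
```

```bash
python3 -c "
from h import *
j();d=snap('top','t8.png');cv2.imwrite('pics/zt8.png',cv2.resize(cv2.cvtColor(d['image'],cv2.COLOR_RGB2BGR)[180:300,180:340],None,fx=5,fy=5,interpolation=cv2.INTER_CUBIC));j()"
```

```text
t 20.30 nose x 49.1 y -0.1 mm  TCPy 0.2 z 29.4 head err -0.12 tilt 0.004 -0.000 F feed -15.19 lat 1.72 up 4.70 gap 0.0211
t 20.35 nose x 49.1 y -0.1 mm  TCPy 0.3 z 29.4 head err -0.12 tilt 0.004 -0.000 F feed -15.45 lat 0.80 up 3.82 gap 0.0211
```

View pics/zt8.png

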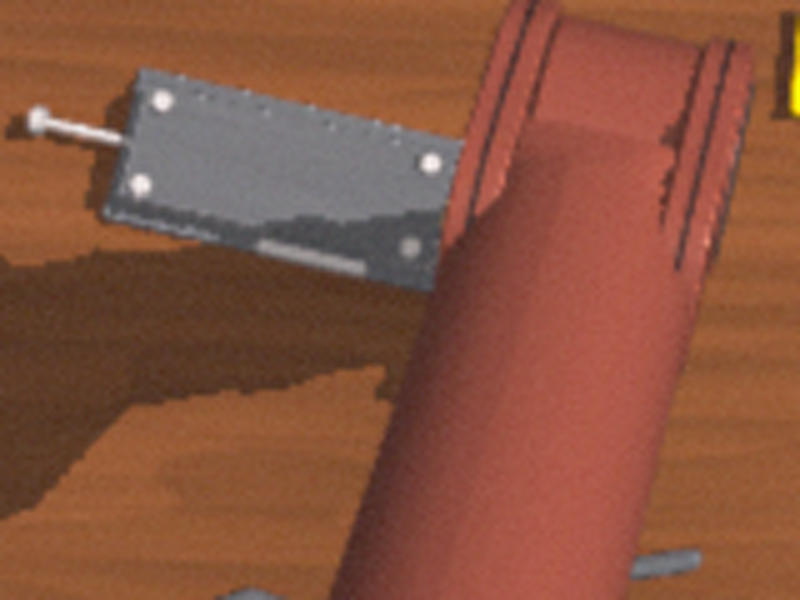

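The tail ball is now at (38,119), about 6 mm of travel, so the feeler is flush and the force rise agrees. Holding at about 16 N.

>>> carry_out --commands '[-0.03, 0, 0, 0, 1.5, 0, 0, 0, 0, 1.5, 0, 0, 0, 0, 1.5, 0, 0, 0, 0, 1.5, 0, 0, 0, 0, 1.5, 0, 0, 0, 0, 1.5, 0, 0, 0, 0, 1.5]'

```text
time_s: 21.05
position: [0.5569, 0.0092, 0.0294]
ee_rot: [[-0.202, -0.001, 0.979], [-0.979, -0.004, -0.202], [0.005, -1.0, -0.0]]
contact_force: [-5.4, -15.9, 5.0]
finger_gap: 0.0209
```

```bash
python3 -c "
from h import *
j()"
```

```text
t 21.05 nose x 49.2 y -0.1 mm  TCPy 0.3 z 29.4 head err -0.13 tilt 0.005 -0.000 F feed -16.65 lat 2.10 up 5.04 gap 0.0209
```

>>> carry_out --commands '[0.2, 0, 0, 0, 1.5, 0.4, 0, 0, 0, 1.5, 0.8, 0, 0, 0, 1.5, 1.0, 0, 0, 0, 1.5, 1.0, 0, 0, 0, 1.5, 1.0, 0, 0, 0, 1.5, 1.0, 0, 0, 0, 1.5, 1.0, 0, 0, 0, 1.5]'

```text
time_s: 21.85
position: [0.5449, -0.0499, 0.0294]
ee_rot: [[-0.198, 0.0, 0.98], [-0.98, 0.0, -0.198], [-0.0, -1.0, 0.0]]
contact_force: [-0.3, -0.1, -0.7]
finger_gap: 0.0209
```

```bash
python3 -c "
from h import *
j()"
```

```text
t 21.85 nose x -11.1 y 0.4 mm  TCPy 0.2 z 29.4 head err 0.05 tilt -0.000 0.000 F feed -0.14 lat 0.28 up -0.66 gap 0.0209
```

>>> carry_out --commands '[2.0, 0, 0, 0, 1.5, 2.0, 0, 0, 0, 1.5, 2.0, 0, 0, 0, 1.5, 2.0, 0, 0, 0, 1.5, 2.0, 0, 0, 0, 1.5, 2.0, 0, 0, 0, 1.5, 2.0, 0, 0, 0, 1.5, 2.0, 0, 0, 0, 1.5]'

```text
time_s: 22.65
position: [0.513, -0.207, 0.0294]
ee_rot: [[-0.198, 0.0, 0.98], [-0.98, 0.0, -0.198], [-0.0, -1.0, 0.0]]
contact_force: [-0.2, -0.2, -1.6]
finger_gap: 0.0207
```

>>> carry_out --commands '[2.0, 0, 0, 0, 1.5, 2.0, 0, 0, 0, 1.5, 2.0, 0, 0, 0, 1.5, 1.5, 0, 0, 0, 1.5, 0, 0, 0, 0, 1.5, 0, 0, 0, 0, 1.5]'

```text
time_s: 23.25
position: [0.4986, -0.2791, 0.0292]
ee_rot: [[-0.199, -0.0, 0.98], [-0.98, 0.0, -0.199], [-0.0, -1.0, -0.0]]
contact_force: [0.4, 0.3, -1.7]
finger_gap: 0.0207
```

```bash
python3 -c "
from h import *
j();d=snap('top','t9.png');cv2.imwrite('pics/zt9.png',cv2.resize(cv2.cvtColor(d['image'],cv2.COLOR_RGB2BGR)[170:300,180:440],None,fx=3,fy=3,interpolation=cv2.INTER_CUBIC));d=snap('side','s9.png');cv2.imwrite('pics/zs9.png',cv2.resize(cv2.cvtColor(d['image'],cv2.COLOR_RGB2BGR)[200:350,270:390],None,fx=4,fy=4,interpolation=cv2.INTER_CUBIC))"
```

```text
t 23.25 nose x -245.0 y 0.1 mm  TCPy -0.0 z 29.2 head err 0.05 tilt -0.000 -0.000 F feed 0.41 lat -0.35 up -1.73 gap 0.0207
```

View pics/zt9.png

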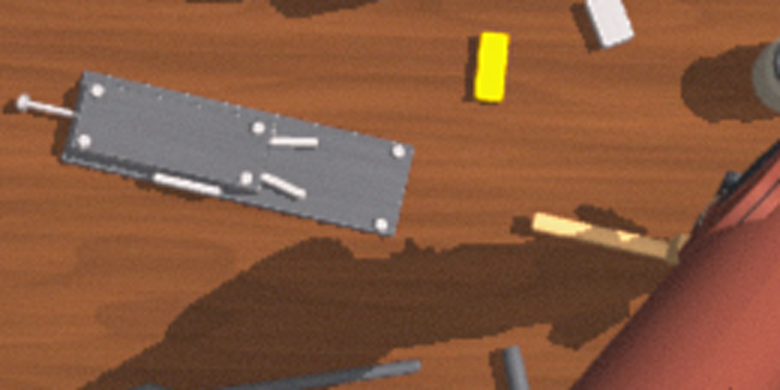

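View pics/zs9.png

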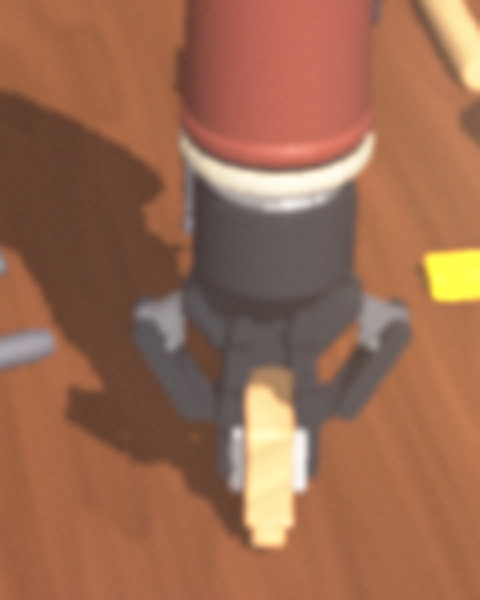

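The stick is out, with its nose at about (538,222) in the crop. The blank is out of sight in the channel and the tail is still pushed out. Lowering until it touches.

>>> carry_out --commands '[0, 0.5, 0, 0, 1.5, 0, 0.4, 0, 0, 1.5, 0, 0.1, 0, 0, 1.5, 0, 0.1, 0, 0, 1.5, 0, 0, 0, 0, 1.5]'

```text
time_s: 23.85
position: [0.4985, -0.2792, 0.0182]
ee_rot: [[-0.198, -0.0, 0.98], [-0.98, -0.0, -0.198], [0.0, -1.0, -0.0]]
contact_force: [0.7, 0.4, -0.9]
finger_gap: 0.0211
```

>>> carry_out --commands '[0, 0.1, 0, 0, 1.5, 0, 0.05, 0, 0, 1.5, 0, 0, 0, 0, 1.5]'

```text
time_s: 24.15
position: [0.4986, -0.2794, 0.0169]
ee_rot: [[-0.198, 0.0, 0.98], [-0.98, -0.0, -0.198], [0.0, -1.0, 0.0]]
contact_force: [-0.4, -0.3, -0.7]
finger_gap: 0.021
```

>>> carry_out --commands '[0, 0.05, 0, 0, 1.5, 0, 0, 0, 0, 1.5]'

```text
time_s: 24.35
position: [0.4986, -0.2794, 0.0168]
ee_rot: [[-0.198, 0.0, 0.98], [-0.98, 0.0, -0.198], [-0.0, -1.0, 0.0]]
contact_force: [-1.5, 1.1, 5.5]
finger_gap: 0.0215
```

>>> carry_out --commands '[0, 0.05, 0, 0, 1.5, 0, 0, 0, 0, 1.5]'

```text
time_s: 24.55
position: [0.4986, -0.2794, 0.0167]
ee_rot: [[-0.198, 0.0, 0.98], [-0.98, 0.001, -0.198], [-0.001, -1.0, 0.0]]
contact_force: [-4.2, 2.7, 12.3]
finger_gap: 0.0209
```

>>> carry_out --commands '[0, 0.05, 0, 0, 1.5, 0, 0, 0, 0, 1.5]'

```text
time_s: 24.75
position: [0.4987, -0.2794, 0.0167]
ee_rot: [[-0.198, 0.001, 0.98], [-0.98, 0.001, -0.198], [-0.001, -1.0, 0.0]]
contact_force: [-6.9, 3.7, 18.5]
finger_gap: 0.0207
```

>>> carry_out --commands '[0, -0.13, 0, 0, 1.5, 0, 0, 0, 0, 2.4, 0, 0, 0, 0, 3.0, 0, 0, 0, 0, 4.0, 0, 0, 0, 0, 6.0, 0, 0, 0, 0, 8.0, 0, 0, 0, 0, 8.5, 0, 0, 0, 0, 8.5]'

```text
time_s: 25.55
position: [0.4986, -0.2793, 0.0166]
ee_rot: [[-0.198, -0.0, 0.98], [-0.98, -0.0, -0.198], [0.0, -1.0, -0.0]]
contact_force: [-0.5, -0.0, -0.0]
finger_gap: 0.085
```

>>> carry_out --commands '[0, -1, 0, 0, 8.5, 0, -2, 0, 0, 8.5, 0, -3, 0, 0, 8.5, 0, -4, 0, 0, 8.5, 0, -4, 0, 0, 8.5, 0, -4, 0, 0, 8.5, 0, 0, 0, 0, 8.5]'

```text
time_s: 26.25
position: [0.5007, -0.2812, 0.2026]
ee_rot: [[-0.199, 0.008, 0.98], [-0.98, -0.002, -0.199], [0.001, -1.0, 0.009]]
contact_force: [0.6, -1.3, 0.8]
finger_gap: 0.0853
```

>>> carry_out --commands '[4, 0, -4, 0, 8.5, 4, 0, -3, 0, 8.5, 4, 0, -3, 0, 8.5, 0, 0, 0, 0, 8.5]'

```text
time_s: 26.65
position: [0.3759, -0.3785, 0.1973]
ee_rot: [[-0.208, 0.0, 0.978], [-0.978, -0.001, -0.208], [0.001, -1.0, 0.0]]
contact_force: [0.5, -0.5, 0.1]
finger_gap: 0.085
```

```bash
python3 -c "
from h import *
j();d=snap('top','t10.png');d=snap('side','s10.png');d=np.load('pics/top10.npz') if 0 else None"
```

```text
t 26.65 nose x -366.8 y 99.0 mm  TCPy 100.4 z 197.3 head err -0.52 tilt 0.001 0.000 F feed -0.39 lat -0.64 up 0.05 gap 0.0850
```

View pics/t10.png

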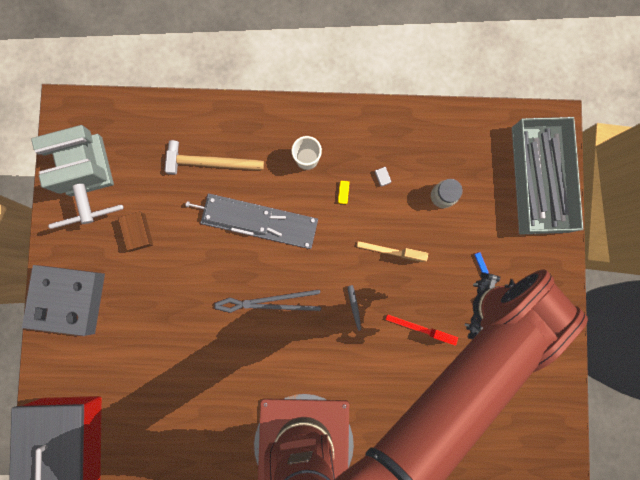

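View pics/s10.png

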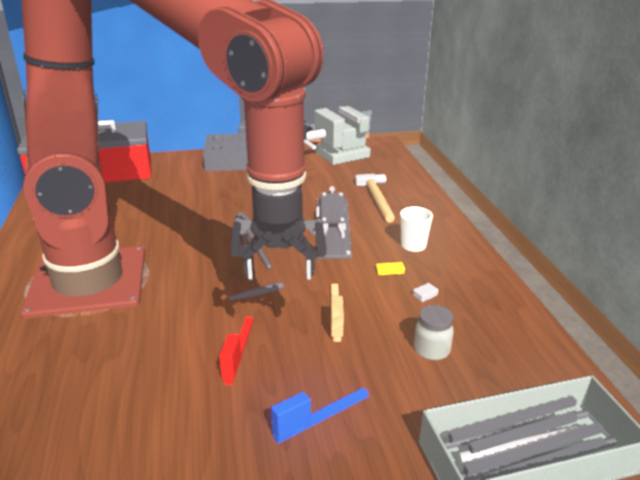

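The stick is upright at (392,252), well clear of the guide, and the other things appear unmoved. One numeric check before handing in.

```bash
python3 - <<'E'
from h import *
a=np.load('pics/top0.npz')['image'];
def tail(im,bx=(183,196),by=(198,212)):
    g=cv2.cvtColor(im,cv2.COLOR_RGB2HSV)[by[0]:by[1],bx[0]:bx[1]]; m=(g[...,1]<70)&(g[...,2]>110); y,x=np.nonzero(m); return x.min()+bx[0],len(x)
for f in('top0','t7','t8','t9','t10'): print(f,tail(np.load('pics/%s.npz'%f)['image']))
d=np.load('pics/t10.npz')
hsv=cv2.cvtColor(d['image'],cv2.COLOR_RGB2HSV); m=((hsv[...,0]>14)&(hsv[...,0]<26)&(hsv[...,1]>60)&(hsv[...,2]>150)).astype(np.uint8)[235:268,350:435]
c=max(cv2.findContours(m,0,2)[0],key=cv2.contourArea); r=cv2.boundingRect(c); print(r)
print('expected nose, handle-top centre px',proj(d,[*(np.array([.4986,-.2793])+.1515*AX),.01]),proj(d,[*(np.array([.4986,-.2793])+.0015*AX),.065]))
o=a.astype(int)-d['image']; 
for n,(u,v) in dict(cup=(306,152),jar=(447,193),hammer=(215,160),offcut=(382,177),block=(133,231),drift=(354,307),tongs=(265,301)).items(): print(n,np.abs(o[v-14:v+14,u-18:u+18]).mean().round(1))
E
```

```text
top0 (np.int64(188), 30)
t7 (np.int64(187), 32)
t8 (np.int64(185), 38)
t9 (np.int64(185), 35)
t10 (np.int64(185), 36)
(7, 7, 45, 14)
expected nose, handle-top centre px (np.float64(357.54260309388803), np.float64(242.993216444866)) (np.float64(416.11211644380955), np.float64(254.16981318294148))
cup 5.9
jar 5.0
hammer 5.2
offcut 5.2
block 4.7
drift 21.5
tongs 11.8
```

```bash
python3 -c "
from h import *
print(sign_off())"
```

```text
the job is handed in; nothing more can be done
None
```

I fed the blank home with the push stick, seated it, and laid the stick back flat on the bench clear of the guide. The job is handed in; it returned no verdict.

- **Feeding:** drag past the shoe was about 8 N, with about 11 N at the shoe's lead-in.
- **Home:** I felt it as a clear rise with the nose about 48–49 mm past the mouth, which puts the stop near jig x = 108 mm. The feeler's tail had moved out about 6 mm.
- **Seating:** I held about 15.5–16.6 N for 0.7 s. The highest push I read was 16.6 N, but I only read the force at the end of each move.
- **Last checks:** after I withdrew the stick, the tail was still pushed out, so the blank stayed home. The stick's nose and handle are within about a pixel of where a flat stick should be.
- **Other things on the bench:** the cup, jar, hammer, offcut and wood block match the starting picture. The pixel comparison for the drift and tongs was disturbed by the arm's shadow, so I judged those two by eye and saw no shift.

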